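Stroke the push-in caterpillar and hold its nose

TASK

Try out the caterpillar toy on the shop counter: with closed fingertips run lightly along its back from the tail end towards the head, pushing each of the five bubbles well in, one after another in that order, then press the red nose down and finish while still holding it down. Only touch the toy: do not pick it up or push it along, and leave the other toys as they are.

Things in the scene. Friction and masses are not known exactly. Their poses are not given: they have to be found in the camera images.
- toy: Loose push-in caterpillar toy lying flat on the table, about 0.85 kg, 300 mm long, 90 mm wide: five green discs (radius 29) in a snaking row, then a yellow head disc (radius 37) with eyes, feelers and a red nose. Flat deck 20 mm above the table. Origin: underside, about mid-length, on the table; z up; +x runs from tail to head, y to the left of that. Any heading is possible.
- pad1_top (a point): Top of bubble 1 of 5 counted from the tail (blue): a round dome, 34 mm across, at about x -100, y 6 mm in the toy's frame. The top is 7 mm above the green deck (27 mm above the table) when out, 2 mm above it when fully pushed in; the point moves with the bubble.
- pad1 (a joint): How far bubble 1 is pushed in, m: 0 out, 0.005 fully in. It yields to about 1 N and stays where it is left; 0.0025 or more counts as pushed in.
- pad2_top (a point): Top of bubble 2 of 5 counted from the tail (orange): a round dome, 34 mm across, at about x -60, y 15 mm in the toy's frame. The top is 7 mm above the green deck (27 mm above the table) when out, 2 mm above it when fully pushed in; the point moves with the bubble.
- pad2 (a joint): How far bubble 2 is pushed in, m: 0 out, 0.005 fully in. It yields to about 1 N and stays where it is left; 0.0025 or more counts as pushed in.
- pad3_top (a point): Top of bubble 3 of 5 counted from the tail (white): a round dome, 34 mm across, at about x -20, y -4 mm in the toy's frame. The top is 7 mm above the green deck (27 mm above the table) when out, 2 mm above it when fully pushed in; the point moves with the bubble.
- pad3 (a joint): How far bubble 3 is pushed in, m: 0 out, 0.005 fully in. It yields to about 1 N and stays where it is left; 0.0025 or more counts as pushed in.
- pad4_top (a point): Top of bubble 4 of 5 counted from the tail (red): a round dome, 34 mm across, at about x 20, y -16 mm in the toy's frame. The top is 7 mm above the green deck (27 mm above the table) when out, 2 mm above it when fully pushed in; the point moves with the bubble.
- pad4 (a joint): How far bubble 4 is pushed in, m: 0 out, 0.005 fully in. It yields to about 1 N and stays where it is left; 0.0025 or more counts as pushed in.
- pad5_top (a point): Top of bubble 5 of 5 counted from the tail (violet): a round dome, 34 mm across, at about x 60, y 2 mm in the toy's frame. The top is 7 mm above the green deck (27 mm above the table) when out, 2 mm above it when fully pushed in; the point moves with the bubble.
- pad5 (a joint): How far bubble 5 is pushed in, m: 0 out, 0.005 fully in. It yields to about 1 N and stays where it is left; 0.0025 or more counts as pushed in.
- nose_top (a point): Top of the red nose button on the yellow head, 22 mm across, at x 104, y 0 mm in the toy's frame; 14 mm above the deck (34 mm above the table) when out.
- nose (a joint): How far the nose is pushed down, m: 0 out, 0.008 fully down. Sprung: needs about 0.7 N to start and 3.5 N fully down, and comes back up when let go; 0.003 or more counts as held down.
- duck_yellow: Loose yellow bath duck, 45 mm wide, 46 mm tall, beside the caterpillar (bystander). Origin: centre of its underside.
- duck_blue: Loose blue bath duck, 45 mm wide, 46 mm tall, beside the caterpillar (bystander). Origin: centre of its underside.
- figure: Loose round orange smiling figure, 66 mm wide, 40 mm tall, beside the caterpillar (bystander). Origin: centre of its underside.
- bangle: Loose red bangle lying flat, 64 mm across, 9 mm high, beside the caterpillar (bystander). Origin: centre of its underside.
- tub: Loose clear tub with a blue label and yellow cap, 64 mm across, 85 mm tall, to the robot's left (bystander). Origin: centre of its underside.
- toybox: Loose red toy carton, 60 x 90 x 110 mm tall, to the robot's right (bystander). Origin: centre of its underside.

How it is judged:
By the outcome, as a careful person would: the job done as asked, in the order asked, and still so for the second after the job is handed in, while the arm keeps its last pose, push and grip.
It also fails if it takes over 45 s, if anything falls off the work surface, if the arm or the gripper's body presses on something with over 40 N, if the wrist force passes 120 N, or if a joint passes its speed limit or range.

ROBOT

A 6-joint arm with a two-finger parallel gripper is mounted at the origin on the work surface. World frame = base frame: x ahead of the robot, y to its left, z up, the work surface at z = 0. Lengths are in m, angles in rad, forces in N, time in s.
With the tool pointing down it reaches from about 0.375 to 0.9 m from the base axis. Payload 3.1 kg.
Tool frame: the origin (TCP) lies at the very end of the fingers, on their centre line; the grasp point (between the pads) lies 19 mm behind it; z points along the fingers, y is the line along which they close (so a half turn about z gives the same grasp; the last joint's range is limited). The gripper opens to 85 mm and grips with 20 to 120 N. Pads are 22 mm wide; open, the fingers measure 114 mm over their backs; the gripper's body (76 mm by 85 mm) begins 54 mm behind the grasp point. The pads swing forward as they close: fully open they stand 13 mm farther back than shut.
Start: joints at [0.995, 0.527, 1.433, -0, 1.181, -0.178], TCP at [0.242, 0.576, 0.202] pointing down, gripper open.
Joint ranges: [-3.08, 3.08], [-0.75, 2.2], [0.22, 2.44], [-1.43, 4.57], [0, 2.65], [-2.85, 2.85]. Speed limits (rad/s): [2.79, 2.79, 3.14, 3.14, 3.14, 3.14].

INTERFACE

Orientations are given as a unit quaternion [x, y, z, w].
In Python, from station import manip, vision gives the robot as it stands.
- The arm moves only by the tool drive_tool, never from a script. Its argument "deltas" is a list that holds one entry, the list of rows, each a list of 4 numbers: the shift along the tool's x, y, z in mm, then the turn about the tool's z in rad. A call has 1 to 5 rows; each row is the pose to reach, as a shift and turn from the pose commanded when the call began, along the tool's axes at that moment; what a row does not reach only later rows make up. A row lasts 1/12 s, in which the tool goes at most 41.7 mm and 7.16 degrees, less where a joint would pass 70% of its speed; a pose out of reach is approached as far as the arm can. A call with a gripper value outside its range is refused whole. "jaw" is the finger opening in mm, from 0 to 85.4, set as the call begins (left out, the last holds). The fingers move at their own pace and stop on an object; "force" is the grip in N (left out, the last holds). Time passes only in rows, so rows that repeat a pose let the fingers close. It gives the time, the measured TCP pose, the force, the opening and the grip force at its end, in the units of the state.
- manip.sense(): the state, without advancing time (a new reading comes with each control period).
- vision.snapshot(name): name is "scene" or "top" or "wrist"; returns the picture (480x640x3 uint8, red, green, blue); there is no depth.
- vision.camera_model(name): a dict with "camera_matrix" (3x3 intrinsics, pixels), "rvec" (rotation vector, rad) and "tvec" (3), from world to camera coordinates, as OpenCV has them. Camera axes: x right, y down, z forward; pixel columns grow to the right and rows downward; lengths in m; the calibration is good to about 2 mm. The wrist camera is an equidistant fisheye: a pixel r from the principal point sees the ray r / f radians off the axis. A picture is of the moment at which its call begins: read the wrist's pose just before it. camera_model takes no time and is no camera call; for the wrist camera it gives the pose at the moment of the call.
- manip.sign_off(): hands the job in; it is judged then, once.
The state is a dict: "t": time; "q": joint angles; "qd": joint speeds; "tau": joint torques, N m; "tcp_pos": TCP position; "tool_rot": TCP orientation; "force": force on the tool from outside, world axes, zero at the start; "ft_torque": the same for the moment, N m; "finger_gap": opening from 0.0 (shut) to 1.0 (fully open); "gripper_force": force on a finger pad.
Only numpy, scipy, OpenCV 4.12 (cv2) and the standard library are available. Lean on these libraries where they do the work, as an engineer would, in place of code of your own. Each camera call takes 0.05 s, during which the arm holds its last target. There are 200 camera calls.

## Working session

There is one attempt and no reset: what is moved stays moved. The work goes in short steps, Python scripts to look and compute and a tool call to move; the robot and the scene stay as the last step left them, time stands still between calls to the robot, and variables do not carry over. Pictures are saved under pics/ and viewed, at most 10 in all, crops included, and the job is handed in when it is done.

Besides the shell and the picture viewer there is one more tool, called after "Emit:" as a command line: name --argument value ..., lists and objects as JSON in quotes. drive_tool: Moves the arm, as the interface text tells. Its arguments: {"type":"object","properties":{"deltas":{"type":"array"},"jaw":{"type":"number"},"force":{"type":"number"}},"required":["deltas"]}

```bash
mkdir -p pics; python3 - <<'E'
from station import manip, vision
import cv2
for n in("top","scene"):
    cv2.imwrite(f"pics/{n}0.png",vision.snapshot(n)[:,:,::-1])
s=manip.sense();print(s["t"],s["tcp_pos"],s["tool_rot"],s["finger_gap"])
E
```

```text
0.1 [0.241682   0.57561706 0.20111842] [ 1.97580211e-01  9.80286215e-01 -9.24012060e-04 -3.77975750e-04] 0.9991384652797309
```

View pics/top0.png

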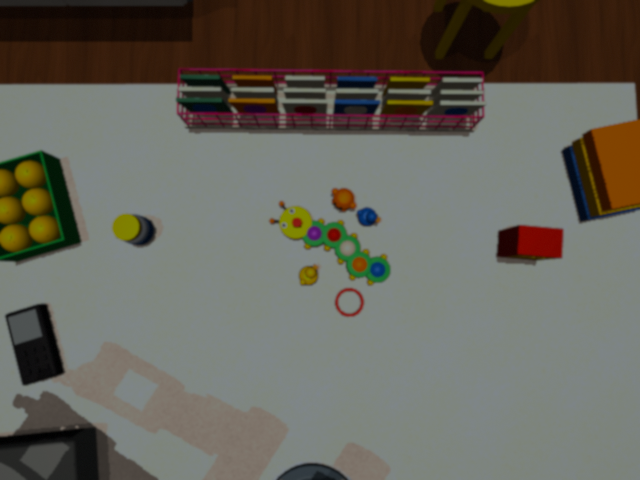

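View pics/scene0.png

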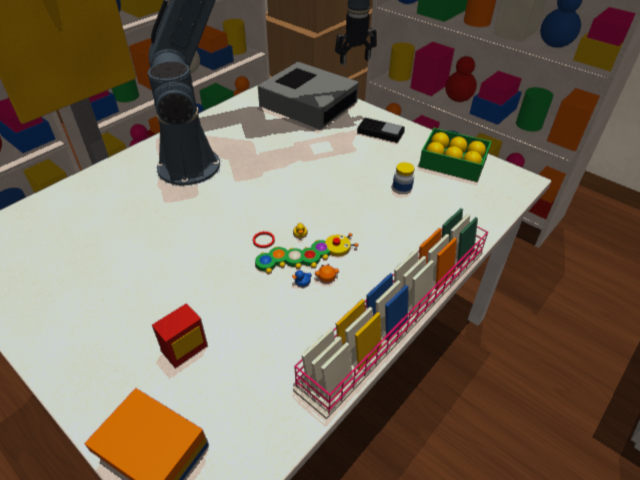

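The top view shows the caterpillar with its head at about (297,222) and its tail at (377,269). The yellow duck is at (309,275), the bangle at (349,302), the blue duck at (367,216) and the figure at (344,199). In the scene view the head is at (340,243) and the tail at (264,261). Next I'll measure the bubbles in both views.

```bash
cat > h.py <<'E'
import numpy as np, cv2
from station import manip, vision
H={'b1':(-.100,.006,.027),'b2':(-.060,.015,.027),'b3':(-.020,-.004,.027),'b4':(.020,-.016,.027),'b5':(.060,.002,.027),'nose':(.104,0,.034)}
def ray(m,uv,fish=False):
    K=np.array(m["camera_matrix"]);R=cv2.Rodrigues(np.array(m["rvec"],float))[0];t=np.array(m["tvec"],float).ravel()
    x=(uv[0]-K[0,2])/K[0,0];y=(uv[1]-K[1,2])/K[1,1]
    if fish:
        r=np.hypot(x,y);k=np.sin(r)/max(r,1e-9);d=np.array([x*k,y*k,np.cos(r)])
    else: d=np.array([x,y,1.])
    return -R.T@t,R.T@(d/np.linalg.norm(d))
def plane(m,uv,z,fish=False):
    o,d=ray(m,uv,fish);return o+d*(z-o[2])/d[2]
def tri(rays):
    A=0;b=0
    for o,d in rays:
        P=np.eye(3)-np.outer(d,d);A=A+P;b=b+P@o
    return np.linalg.solve(A,b)
def fit(pts):  # {name:xy} -> heading, origin, residuals
    n=list(pts);a=np.array([H[k][:2] for k in n]);b=np.array([pts[k][:2] for k in n])
    ac,bc=a-a.mean(0),b-b.mean(0)
    th=np.arctan2((ac[:,0]*bc[:,1]-ac[:,1]*bc[:,0]).sum(),(ac*bc).sum())
    R=np.array([[np.cos(th),-np.sin(th)],[np.sin(th),np.cos(th)]]);o=b.mean(0)-R@a.mean(0)
    return th,o,R,{k:np.round((b[i]-o-R@a[i])*1e3,1) for i,k in enumerate(n)}
def blob(im,near,lo,hi,win):
    hsv=cv2.cvtColor(im,cv2.COLOR_RGB2HSV);m=cv2.inRange(hsv,lo,hi)
    if lo[0]==0 and hi[0]<=8 : m|=cv2.inRange(hsv,(170,)+lo[1:],(180,)+hi[1:])
    w=np.zeros_like(m);cv2.circle(w,(int(near[0]),int(near[1])),win,255,-1)
    n,l,s,c=cv2.connectedComponentsWithStats(m&w)
    if n<2:return None,0
    i=1+np.argmax(s[1:,4]);return c[i],s[i,4]
C={'b1':((98,120,30),(118,255,255)),'b2':((7,150,80),(20,255,255)),'b3':((0,0,90),(180,90,255)),'b4':((0,140,40),(6,255,255)),'b5':((125,60,30),(165,255,255)),'nose':((0,140,40),(8,255,255))}
E
python3 - <<'E'
from h import *
N={'top':dict(b1=(378,269),b2=(360,265),b3=(347,247),b4=(334,234),b5=(314,233),nose=(297,223)),
'scene':dict(b1=(266,260),b2=(279,255),b3=(295,256),b4=(309,255),b5=(320,246),nose=(338,241))}
r={}
for v in N:
    im=cv2.imread(f"pics/{v}0.png")[:,:,::-1].copy();m=vision.camera_model(v);P={}
    for k in N[v]:
        c,a=blob(im,N[v][k],*C[k],9);print(v,k,c,a)
        if a: P[k]=plane(m,c,H[k][2]-.002);r.setdefault(k,[]).append(ray(m,c))
    th,o,R,e=fit(P);print(th,o,e)
for k in r:print(k,tri(r[k]) if len(r[k])>1 else 0)
E
```

```text
top b1 [377.16107383 269.15436242] 149
top b2 [359.09459459 264.04054054] 148
top b3 [347.12299465 247.72727273] 187
top b4 [333.56122449 234.20408163] 98
top b5 [313.93243243 232.81756757] 148
top nose [296.72093023 222.06976744] 43
1.0699015158341187 [ 0.5727944  -0.05734365] {'b1': array([0.3, 0.5]), 'b2': array([0.2, 0.3]), 'b3': array([-0. ,  0.1]), 'b4': array([0. , 0.3]), 'b5': array([-0.3, -0.4]), 'nose': array([-0.3, -0.7])}
scene b1 [265.         259.40540541] 74
scene b2 [278.10810811 253.41891892] 74
scene b3 [294.3655914  254.70967742] 93
scene b4 [309.5        253.89285714] 56
scene b5 [320.88888889 246.47222222] 72
scene nose [336.         240.94285714] 35
1.0736703823199674 [ 0.57677238 -0.06438914] {'b1': array([0.4, 0.4]), 'b2': array([-0.2,  0.4]), 'b3': array([0.4, 0.2]), 'b4': array([-0.6,  0.4]), 'b5': array([ 0.6, -1.2]), 'nose': array([-0.6, -0. ])}
b1 [ 0.51927232 -0.14345945  0.01711589]
b2 [ 0.53043072 -0.1039866   0.01773328]
b3 [ 0.56657668 -0.07779357  0.0173215 ]
b4 [ 0.59622159 -0.04827901  0.01822384]
b5 [ 0.59962569 -0.00486869  0.01682324]
nose [0.62253414 0.03280121 0.02581743]
```

The fit is tight within each view, but the two views disagree by about 8 mm. I'll close the fingers, move above the toy and refine with the wrist camera.

Emit:
drive_tool --deltas '[[[-30, -25, 0, 0], [-60, -50, 0, 0], [-90, -75, 0, 0], [-120, -100, 0, 0], [-150, -125, 0, 0]]]' --jaw 0 --force 20

```text
t: 0.52
tcp_pos: [0.332, 0.4011, 0.2016]
tool_rot: [0.197, 0.98, -0.0, -0.0]
force: [0.9, 0.6, 0.1]
finger_gap: 0.302
gripper_force: 0.0
```

Emit:
drive_tool --deltas '[[[-30, -25, 0, 0], [-60, -50, 0, 0], [-90, -75, 0, 0], [-120, -100, 0, 0], [-150, -125, 0, 0]]]'

```text
t: 0.93
tcp_pos: [0.422, 0.2277, 0.2018]
tool_rot: [0.198, 0.98, -0.0, -0.0]
force: [0.4, 0.2, 0.2]
finger_gap: -0.001
gripper_force: 0.0
```

Emit:
drive_tool --deltas '[[[-30, -25, 0, 0], [-60, -50, 0, 0], [-90, -75, 0, 0], [-120, -100, 0, 0], [-150, -125, 0, 0]]]'

```text
t: 1.35
tcp_pos: [0.5119, 0.0543, 0.2018]
tool_rot: [0.198, 0.98, 0.0, -0.0]
force: [0.6, 0.5, -0.2]
finger_gap: 0.003
gripper_force: 0.0
```

Emit:
drive_tool --deltas '[[[-30, -30, 0, 0], [-50, -50, 0, 0], [-70, -65, 0, 0], [-80, -80, 0, 0], [-80, -80, 0, 0]]]'

```text
t: 1.77
tcp_pos: [0.5558, -0.0524, 0.2016]
tool_rot: [0.199, 0.98, -0.001, 0.001]
force: [-0.4, -0.9, -0.4]
finger_gap: 0.003
gripper_force: 0.0
```

```bash
python3 - <<'E'
from h import *
import json
m=vision.camera_model("wrist");im=vision.snapshot("wrist")
cv2.imwrite("pics/w1.png",im[:,:,::-1]);json.dump({k:np.array(v).tolist() for k,v in m.items() if k in("camera_matrix","rvec","tvec")},open("w1.json","w"))
print(ray(m,(320,240),True),m["camera_matrix"])
E
```

```text
(array([ 0.48340587, -0.02240219,  0.37338206]), array([ 0.27987039, -0.14441768, -0.94911332])) [[371.64829954   0.         328.3226876 ]
 [  0.         371.64829954 237.50170763]
 [  0.           0.           1.        ]]
```

View pics/w1.png

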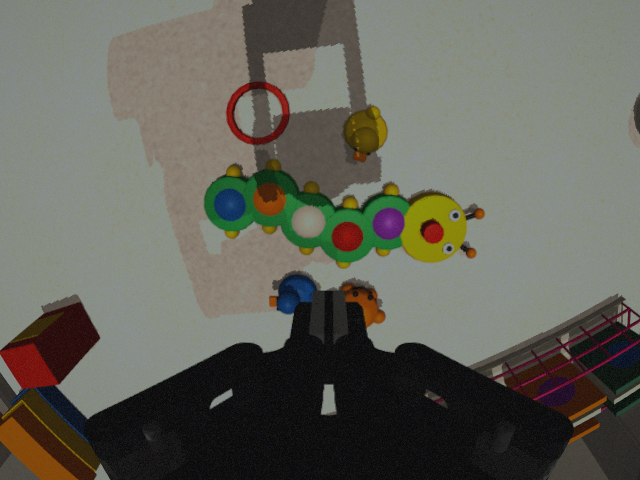

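The wrist view shows bubbles 1 to 5 at (230,205), (268,200), (308,222), (347,236) and (389,224), and the nose at (432,231). Nothing is on or over the back. I'll shift along the row to get a second viewpoint.

Emit:
drive_tool --deltas '[[[0, -35, 0, 0], [0, -70, 10, 0], [0, -95, 20, 0], [0, -100, 30, 0], [0, -100, 30, 0]]]'

```text
t: 2.23
tcp_pos: [0.5134, -0.1401, 0.1701]
tool_rot: [0.199, 0.98, 0.001, -0.002]
force: [-0.5, -0.4, -0.3]
finger_gap: 0.002
gripper_force: 0.0
```

Emit:
drive_tool --deltas '[[[0, 0, 0, 0], [0, 0, 0, 0]]]'

```text
t: 2.4
tcp_pos: [0.5161, -0.1392, 0.1723]
tool_rot: [0.197, 0.98, 0.0, 0.0]
force: [1.3, -0.1, 0.2]
finger_gap: 0.001
gripper_force: 0.0
```

```bash
python3 - <<'E'
from h import *
import json
s=manip.sense();m2=vision.camera_model("wrist");im2=vision.snapshot("wrist")
cv2.imwrite("pics/w2.png",im2[:,:,::-1])
m1=json.load(open("w1.json"));im1=cv2.imread("pics/w1.png")[:,:,::-1].copy()
N=dict(b1=(230,205),b2=(268,200),b3=(308,222),b4=(347,236),b5=(389,224),nose=(432,231))
K=np.array(m2["camera_matrix"]);R2=cv2.Rodrigues(np.array(m2["rvec"],float))[0]
def proj(m,p):
    c=cv2.Rodrigues(np.array(m["rvec"],float))[0]@p+np.array(m["tvec"]).ravel();th=np.arctan2(np.hypot(*c[:2]),c[2]);u=c[:2]/np.hypot(*c[:2])*th
    return u*K[0,0]+[K[0,2],K[1,2]]
P1={};P2={}
for k in N:
    c1,a1=blob(im1,N[k],*C[k],22);p=plane(m1,c1,H[k][2]-.003,True);g=proj(m2,p)
    c2,a2=blob(im2,g,*C[k],26)
    P1[k]=p
    print(k,c1.round(1),a1,g.round(),c2 if c2 is None else c2.round(1),a2)
    if a2: P2[k]=plane(m2,c2,H[k][2]-.003,True);print('  tri',tri([ray(m1,c1,True),ray(m2,c2,True)]).round(4))
for P in(P1,P2):
    th,o,R,e=fit(P);print(th,o,e)
    for k in H:print(k,(o+R@np.array(H[k][:2])).round(4))
print(s["tcp_pos"],s["tool_rot"],s["force"],s["t"])
E
```

```text
b1 [229.4 204.4] 778 [326. 214.] [323.8 213.9] 1011
  tri [ 0.5183 -0.1455  0.0179]
b2 [269.4 203. ] 529 [371. 213.] [369.1 209.2] 958
  tri [ 0.532  -0.1067  0.0166]
b3 [307.9 221.4] 882 [410. 234.] [408.5 233.7] 966
  tri [ 0.5658 -0.0798  0.0184]
b4 [346.9 236.2] 680 [448. 249.] [446.1 249.3] 688
  tri [ 0.5953 -0.0501  0.0181]
b5 [388.2 223.1] 786 [488. 236.] [486.4 235.9] 741
  tri [ 0.5987 -0.0067  0.018 ]
nose [431.9 231.4] 371 [528. 244.] [526.6 244.1] 394
  tri [0.6216 0.0314 0.0256]
1.0794130245273004 [ 0.57072955 -0.05976798] {'b1': array([-0.7,  1.8]), 'b2': array([ 3.4, -0.2]), 'b3': array([-0.5,  0.5]), 'b4': array([-1.1,  0.1]), 'b5': array([-0.7, -0.9]), 'nose': array([-0.4, -1.3])}
b1 [ 0.5183 -0.1451]
b2 [ 0.5292 -0.1056]
b3 [ 0.5648 -0.0793]
b4 [ 0.5943 -0.0497]
b5 [ 0.5973 -0.0059]
nose [0.6198 0.0319]
1.0714293517483473 [ 0.56954725 -0.06119445] {'b1': array([0.5, 1.3]), 'b2': array([0.8, 0.7]), 'b3': array([0.3, 0.2]), 'b4': array([-0.5,  0. ]), 'b5': array([-0.5, -1.1]), 'nose': array([-0.7, -1.1])}
b1 [ 0.5164 -0.1461]
b2 [ 0.5276 -0.1067]
b3 [ 0.5635 -0.0807]
b4 [ 0.5932 -0.0513]
b5 [ 0.5965 -0.0076]
nose [0.6193 0.0301]
[ 0.51612294 -0.13924247  0.17225033] [1.96879908e-01 9.80427553e-01 3.24478743e-04 9.44629103e-05] [ 1.26354287 -0.14742498  0.22544124] 2.4
```

View pics/w2.png

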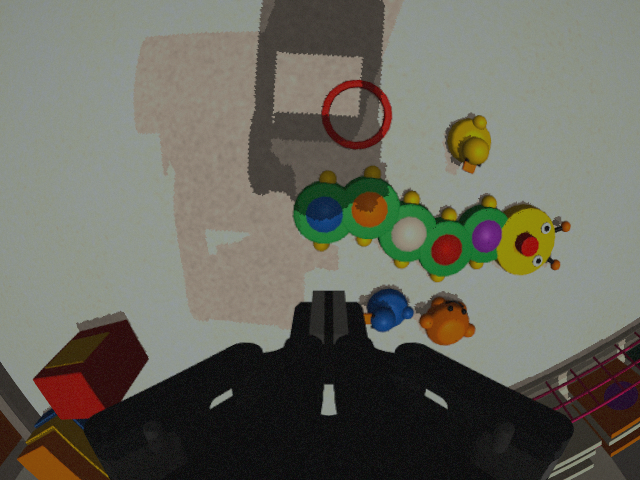

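Both camera pairs put the bubble tops near z 18 to 25 mm, so I'll find the real height by gentle touch. First I'll move to just above bubble 1.

Emit:
drive_tool --deltas '[[[-4, -3, 35, 0], [-4, -3, 70, 0], [-4, -3, 100, 0], [-4, -3, 120, 0], [-4, -3, 132, 0]]]'

```text
t: 2.87
tcp_pos: [0.5177, -0.1433, 0.038]
tool_rot: [0.197, 0.98, 0.001, -0.001]
force: [-0.1, 0.1, 0.8]
finger_gap: 0.003
gripper_force: 0.0
```

Emit:
drive_tool --deltas '[[[0, 0, 2, 0], [0, 0, 4, 0], [0, 0, 6, 0], [0, 0, 8, 0], [0, 0, 8, 0]]]'

```text
t: 3.28
tcp_pos: [0.5189, -0.1452, 0.0328]
tool_rot: [0.197, 0.98, -0.0, 0.001]
force: [-0.4, 0.6, 0.1]
finger_gap: 0.003
gripper_force: 0.0
```

Emit:
drive_tool --deltas '[[[0, 0, 1, 0], [0, 0, 2, 0], [0, 0, 3, 0], [0, 0, 3, 0], [0, 0, 3, 0]]]'

```text
t: 3.7
tcp_pos: [0.5182, -0.1452, 0.0291]
tool_rot: [0.198, 0.98, 0.0, -0.0]
force: [-0.3, -0.8, -0.6]
finger_gap: -0.0
gripper_force: 0.0
```

Emit:
drive_tool --deltas '[[[0, 0, 1, 0], [0, 0, 2, 0], [0, 0, 2, 0]]]'

```text
t: 3.95
tcp_pos: [0.5181, -0.1451, 0.0268]
tool_rot: [0.198, 0.98, 0.0, -0.0]
force: [-0.2, 0.1, -0.4]
finger_gap: 0.0
gripper_force: 0.0
```

Emit:
drive_tool --deltas '[[[0, 0, 1, 0], [0, 0, 2, 0], [0, 0, 2, 0]]]'

```text
t: 4.2
tcp_pos: [0.5181, -0.1451, 0.0248]
tool_rot: [0.198, 0.98, 0.0, -0.0]
force: [1.3, 0.2, -0.4]
finger_gap: -0.0
gripper_force: 0.0
```

Emit:
drive_tool --deltas '[[[0, 0, 0.5, 0], [0, 0, 1, 0], [0, 0, 1, 0]]]'

```text
t: 4.45
tcp_pos: [0.5182, -0.1451, 0.0239]
tool_rot: [0.198, 0.98, 0.0, -0.0]
force: [-0.3, 1.1, 0.0]
finger_gap: -0.005
gripper_force: 0.0
```

Emit:
drive_tool --deltas '[[[0, 0, 0.5, 0], [0, 0, 1, 0], [0, 0, 1, 0]]]'

```text
t: 4.7
tcp_pos: [0.5182, -0.1451, 0.0229]
tool_rot: [0.198, 0.98, 0.0, -0.0]
force: [-0.0, -0.1, 0.4]
finger_gap: -0.001
gripper_force: 0.0
```

Emit:
drive_tool --deltas '[[[0, 0, 0.5, 0], [0, 0, 1, 0], [0, 0, 1, 0]]]'

```text
t: 4.95
tcp_pos: [0.5181, -0.1451, 0.0219]
tool_rot: [0.198, 0.98, 0.0, -0.0]
force: [-0.8, 0.2, 0.9]
finger_gap: -0.002
gripper_force: 0.0
```

Emit:
drive_tool --deltas '[[[0, 0, 0.5, 0], [0, 0, 1, 0], [0, 0, 1, 0]]]'

```text
t: 5.2
tcp_pos: [0.5182, -0.1451, 0.0209]
tool_rot: [0.198, 0.98, 0.0, -0.0]
force: [-0.2, 0.4, 0.0]
finger_gap: -0.0
gripper_force: 0.0
```

Emit:
drive_tool --deltas '[[[0, 0, 0.5, 0], [0, 0, 1, 0], [0, 0, 1, 0]]]'

```text
t: 5.45
tcp_pos: [0.5182, -0.1451, 0.0199]
tool_rot: [0.198, 0.98, 0.0, -0.0]
force: [-0.6, 0.6, 0.3]
finger_gap: 0.001
gripper_force: 0.0
```

Emit:
drive_tool --deltas '[[[0, 0, 0.5, 0], [0, 0, 1, 0], [0, 0, 1, 0]]]'

```text
t: 5.7
tcp_pos: [0.5182, -0.1451, 0.0189]
tool_rot: [0.198, 0.98, 0.0, -0.0]
force: [-0.5, 0.0, -0.2]
finger_gap: -0.002
gripper_force: 0.0
```

Emit:
drive_tool --deltas '[[[0, 0, 0.5, 0], [0, 0, 1, 0], [0, 0, 1, 0]]]'

```text
t: 5.95
tcp_pos: [0.5182, -0.1451, 0.0179]
tool_rot: [0.198, 0.98, 0.0, -0.0]
force: [-0.6, 0.1, -0.2]
finger_gap: 0.001
gripper_force: 0.0
```

```bash
python3 - <<'E'
from h import *
im=vision.snapshot("wrist");s=manip.sense();print(s["force"],s["tcp_pos"],s["t"])
cv2.imwrite("pics/w3.png",cv2.resize(im[130:330,200:460],None,fx=3,fy=3,interpolation=cv2.INTER_CUBIC)[:,:,::-1])
E
```

```text
[ 0.12701509  0.08528682 -0.19590733] [ 0.51818809 -0.14509918  0.01793303] 6.0
```

View pics/w3.png

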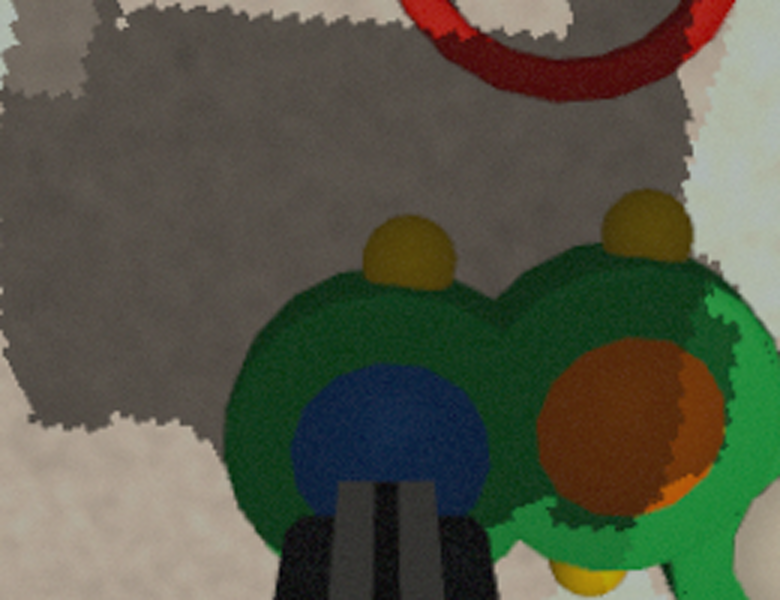

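The view shows the closed fingertips with their front edge at crop (387,485), over the lower half of the blue bubble centred at about (390,445). There is still no force, so I'll check by projecting the TCP into the image.

```bash
cat >> h.py <<'E'
def proj(m,p):
    K=np.array(m["camera_matrix"]);c=cv2.Rodrigues(np.array(m["rvec"],float))[0]@np.array(p,float)+np.array(m["tvec"]).ravel();r=np.hypot(*c[:2])
    return c[:2]/r*np.arctan2(r,c[2])*K[0,0]+[K[0,2],K[1,2]]
E
python3 - <<'E'
from h import *
m=vision.camera_model("wrist");im=vision.snapshot("wrist");s=manip.sense();t=s["tcp_pos"];x=np.array([-.922,.387,0])
crop=lambda p:((p-[200,130])*3).round()
for d in(-.011,0,.011):print("tip",d,crop(proj(m,t+d*x)))
print("x dir higher",crop(proj(m,t+.011*x+[0,0,.02])))
c,a=blob(im,(330,278),*C['b1'],60);print("b1",crop(c),a)
c,a=blob(im,(410,272),*C['b2'],40);print("b2",crop(c),a)
for z in(.012,.018,.025,.03):
  print(z,"pred b2",crop(proj(m,[.530,-.1055,z])),"b1",crop(proj(m,[.5184,-.1447,z])), "cast b2", plane(m,c,z,True).round(4))
E
```

```text
tip -0.011 [390. 509.]
tip 0 [390. 451.]
tip 0.011 [390. 391.]
x dir higher [391. 440.]
b1 [390. 436.] 2397
b2 [633. 422.] 2629
0.012 pred b2 [625. 412.] b1 [393. 437.] cast b2 [ 0.5324 -0.1046  0.012 ]
0.018 pred b2 [632. 425.] b1 [393. 451.] cast b2 [ 0.5295 -0.105   0.018 ]
0.025 pred b2 [640. 442.] b1 [393. 469.] cast b2 [ 0.5261 -0.1054  0.025 ]
0.03 pred b2 [647. 454.] b1 [393. 483.] cast b2 [ 0.5237 -0.1057  0.03  ]
```

```bash
python3 - <<'E'
from h import *
m=vision.camera_model("scene");im=vision.snapshot("scene")
cv2.imwrite("pics/s4.png",cv2.resize(im[190:290,210:350],None,fx=5,fy=5,interpolation=cv2.INTER_CUBIC)[:,:,::-1])
def pp(p):
    u=cv2.projectPoints(np.array([p],float),np.array(m["rvec"],float),np.array(m["tvec"],float),np.array(m["camera_matrix"]),None)[0].ravel();return ((u-[210,190])*5).round()
print("tcp",pp(manip.sense()["tcp_pos"]));x=np.array([-.922,.387,0])
print("tip faces",pp(manip.sense()["tcp_pos"]-.011*x),pp(manip.sense()["tcp_pos"]+.011*x))
for z in(0,.01,.02,.03,.1):print(z,pp([.5184,-.1447,z]))
E
```

```text
tcp [273. 347.]
tip faces [281. 360.] [266. 333.]
0 [276. 369.]
0.01 [275. 356.]
0.02 [274. 344.]
0.03 [273. 331.]
0.1 [263. 238.]
```

View pics/s4.png

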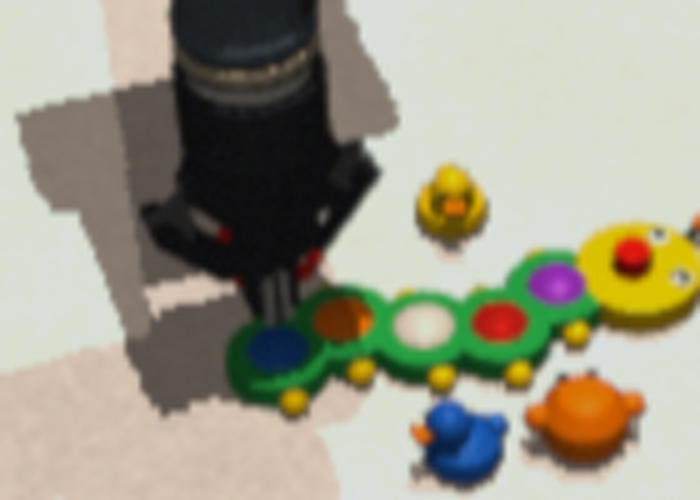

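The scene crop shows the tip ends at about (285,324), above the bubble at (278,347). They look higher than the reported TCP, which projects to (273,347). I'll keep descending by feel.

Emit:
drive_tool --deltas '[[[0, 0, 0.5, 0], [0, 0, 1, 0], [0, 0, 1.5, 0], [0, 0, 1.5, 0]]]'

```text
t: 6.43
tcp_pos: [0.5181, -0.1451, 0.0164]
tool_rot: [0.198, 0.98, 0.0, -0.0]
force: [0.1, 0.5, -0.5]
finger_gap: -0.002
gripper_force: 0.0
```

Emit:
drive_tool --deltas '[[[0, 0, 0.5, 0], [0, 0, 1, 0], [0, 0, 1.5, 0], [0, 0, 1.5, 0]]]'

```text
t: 6.77
tcp_pos: [0.5181, -0.1451, 0.0149]
tool_rot: [0.198, 0.98, 0.0, -0.0]
force: [0.1, 0.8, 0.2]
finger_gap: -0.001
gripper_force: 0.0
```

Emit:
drive_tool --deltas '[[[0, 0, 0.5, 0], [0, 0, 1, 0], [0, 0, 1.5, 0], [0, 0, 1.5, 0]]]'

```text
t: 7.1
tcp_pos: [0.5181, -0.1451, 0.0134]
tool_rot: [0.198, 0.98, 0.0, -0.0]
force: [0.4, -1.2, -0.3]
finger_gap: 0.003
gripper_force: 0.0
```

Emit:
drive_tool --deltas '[[[0, 0, 0.5, 0], [0, 0, 1, 0], [0, 0, 1.5, 0], [0, 0, 1.5, 0]]]'

```text
t: 7.43
tcp_pos: [0.5181, -0.1451, 0.0119]
tool_rot: [0.198, 0.98, 0.0, -0.0]
force: [-0.5, 0.7, -0.6]
finger_gap: -0.004
gripper_force: 0.0
```

Emit:
drive_tool --deltas '[[[0, 0, 1, 0], [0, 0, 2, 0], [0, 0, 2, 0]]]'

```text
t: 7.68
tcp_pos: [0.5181, -0.145, 0.0098]
tool_rot: [0.198, 0.98, 0.0, -0.0]
force: [-0.4, 0.4, -1.0]
finger_gap: -0.001
gripper_force: 0.0
```

Emit:
drive_tool --deltas '[[[0, 0, 1, 0], [0, 0, 1.5, 0], [0, 0, 1.5, 0]]]'

```text
t: 7.93
tcp_pos: [0.5181, -0.1451, 0.0084]
tool_rot: [0.198, 0.98, 0.0, -0.0]
force: [0.7, 0.2, -0.3]
finger_gap: 0.002
gripper_force: 0.0
```

```bash
python3 - <<'E'
from h import *
a=vision.snapshot("wrist")[180:330,250:410];b=vision.snapshot("scene")[215:290,240:320]
a=cv2.resize(a,(400,375),interpolation=cv2.INTER_CUBIC);b=cv2.resize(b,(400,375),interpolation=cv2.INTER_CUBIC)
cv2.imwrite("pics/c5.png",np.hstack([a,b])[:,:,::-1]);print(manip.sense()["force"])
E
```

```text
[-0.46336842 -0.53054627 -0.11293096]
```

View pics/c5.png

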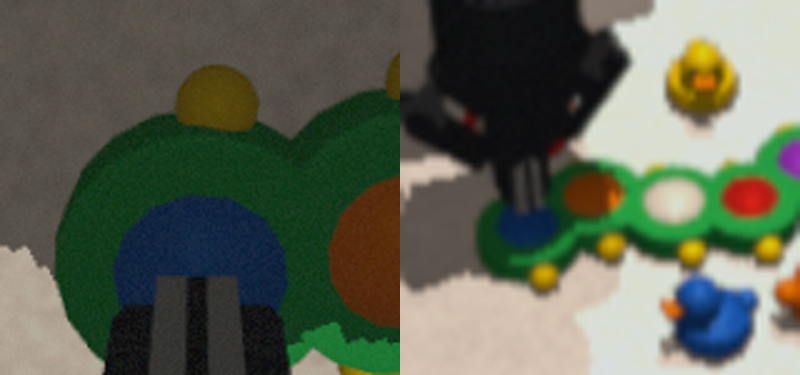

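In the left panel the pad edge is at (197,278) on the blue bubble centre, which is at about (200,263). In the right panel the tip at (527,210) still hovers above the bubble at (527,228). I'll go on down.

Emit:
drive_tool --deltas '[[[0, 0, 1, 0], [0, 0, 2, 0], [0, 0, 2, 0]]]'

```text
t: 8.28
tcp_pos: [0.5181, -0.145, 0.0063]
tool_rot: [0.198, 0.98, 0.0, -0.0]
force: [0.2, -0.4, -0.2]
finger_gap: 0.001
gripper_force: 0.0
```

Emit:
drive_tool --deltas '[[[0, 0, 1, 0], [0, 0, 2, 0], [0, 0, 2, 0]]]'

```text
t: 8.53
tcp_pos: [0.5181, -0.1451, 0.0043]
tool_rot: [0.198, 0.98, 0.0, -0.0]
force: [0.9, -0.3, -0.4]
finger_gap: 0.002
gripper_force: 0.0
```

Emit:
drive_tool --deltas '[[[0, 0, 1, 0], [0, 0, 2, 0], [0, 0, 2, 0]]]'

```text
t: 8.78
tcp_pos: [0.5181, -0.1451, 0.0023]
tool_rot: [0.198, 0.98, 0.0, -0.0]
force: [1.0, 0.5, 0.1]
finger_gap: -0.003
gripper_force: 0.0
```

Emit:
drive_tool --deltas '[[[0, 0, 1, 0], [0, 0, 2, 0], [0, 0, 2, 0]]]'

```text
t: 9.03
tcp_pos: [0.5181, -0.1451, 0.0003]
tool_rot: [0.198, 0.98, 0.0, -0.0]
force: [-0.2, -0.0, -0.8]
finger_gap: 0.001
gripper_force: 0.0
```

Emit:
drive_tool --deltas '[[[0, 0, 1, 0], [0, 0, 2, 0], [0, 0, 2, 0]]]'

```text
t: 9.28
tcp_pos: [0.5181, -0.145, -0.0017]
tool_rot: [0.198, 0.98, 0.0, -0.0]
force: [0.5, 0.3, -0.1]
finger_gap: 0.002
gripper_force: 0.0
```

Emit:
drive_tool --deltas '[[[0, 0, 1, 0], [0, 0, 1.5, 0], [0, 0, 1.5, 0]]]'

```text
t: 9.53
tcp_pos: [0.5183, -0.1451, -0.003]
tool_rot: [0.198, 0.98, -0.0, 0.0]
force: [0.2, -0.9, 0.9]
finger_gap: -0.001
gripper_force: 0.2
```

Emit:
drive_tool --deltas '[[[0, 0, 1, 0], [0, 0, 1.5, 0], [0, 0, 1.5, 0]]]'

```text
t: 9.78
tcp_pos: [0.5183, -0.1452, -0.0045]
tool_rot: [0.198, 0.98, -0.0, 0.0]
force: [0.3, 0.5, 0.3]
finger_gap: -0.003
gripper_force: 0.2
```

```bash
python3 - <<'E'
from h import *
a=vision.snapshot("wrist")[180:330,250:410];b=vision.snapshot("scene")[215:290,240:320]
a=cv2.resize(a,(400,375),interpolation=cv2.INTER_CUBIC);b=cv2.resize(b,(400,375),interpolation=cv2.INTER_CUBIC)
cv2.imwrite("pics/c6.png",np.hstack([a,b])[:,:,::-1]);print(manip.sense()["force"])
E
```

```text
[-0.48371582  0.30245463 -0.30455613]
```

View pics/c6.png

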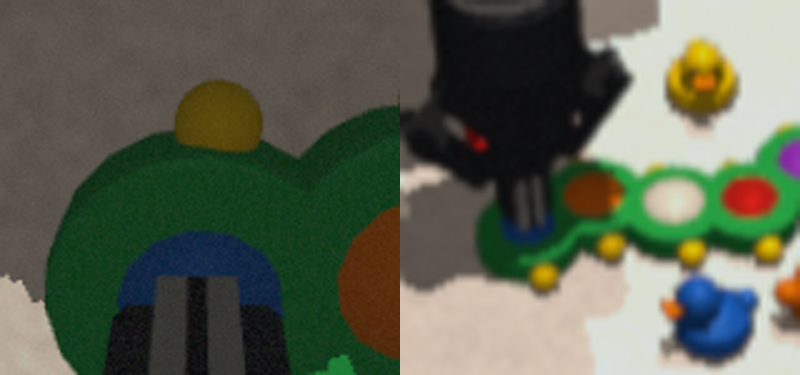

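Light contact started at about TCP z = -2.5 mm. In both panels the tip is now centred on the blue bubble, at (197,278) on the left and (527,228) on the right. The true tip therefore sits about 29 mm above the reported TCP. I'll press until it bottoms out.

Emit:
drive_tool --deltas '[[[0, 0, 0.5, 0], [0, 0, 1, 0], [0, 0, 1, 0]]]'

```text
t: 10.13
tcp_pos: [0.5182, -0.1451, -0.0056]
tool_rot: [0.198, 0.98, -0.0, 0.0]
force: [-1.1, -0.3, 0.3]
finger_gap: 0.002
gripper_force: 0.3
```

Emit:
drive_tool --deltas '[[[0, 0, 0.5, 0], [0, 0, 1, 0], [0, 0, 1, 0]]]'

```text
t: 10.38
tcp_pos: [0.5182, -0.1451, -0.0066]
tool_rot: [0.198, 0.98, 0.0, -0.0]
force: [-0.8, 0.1, 0.4]
finger_gap: 0.002
gripper_force: 0.3
```

Emit:
drive_tool --deltas '[[[0, 0, 0.5, 0], [0, 0, 1, 0], [0, 0, 1, 0]]]'

```text
t: 10.63
tcp_pos: [0.5183, -0.1452, -0.0075]
tool_rot: [0.198, 0.98, -0.0, 0.0]
force: [0.4, 0.9, 1.5]
finger_gap: -0.002
gripper_force: 0.6
```

Emit:
drive_tool --deltas '[[[0, 0, 0.5, 0], [0, 0, 0.5, 0]]]'

```text
t: 10.8
tcp_pos: [0.5183, -0.1451, -0.0077]
tool_rot: [0.198, 0.98, -0.0, 0.0]
force: [-0.8, 0.3, 3.5]
finger_gap: -0.004
gripper_force: 1.9
```

Bubble 1 bottomed out at about -7.4 mm with 3.5 N. Next is bubble 2, with a small hop and then a press.

Emit:
drive_tool --deltas '[[[0, 0, -10, 0], [2, 20, -10, 0], [5, 41, -10, 0], [5, 41, -9, 0], [5, 41, -6, 0]]]'

```text
t: 11.22
tcp_pos: [0.5298, -0.1047, -0.0014]
tool_rot: [0.197, 0.98, -0.0, 0.0]
force: [0.7, 0.3, -0.0]
finger_gap: 0.001
gripper_force: 0.0
```

Emit:
drive_tool --deltas '[[[0, 0, 1.5, 0], [0, 0, 3, 0], [0, 0, 4.5, 0], [0, 0, 5.2, 0], [0, 0, 5.2, 0]]]'

```text
t: 11.63
tcp_pos: [0.5294, -0.1059, -0.0074]
tool_rot: [0.198, 0.98, -0.0, -0.0]
force: [0.6, -0.0, 0.7]
finger_gap: 0.003
gripper_force: 0.2
```

Emit:
drive_tool --deltas '[[[0, 0, 0.7, 0], [0, 0, 0.7, 0]]]'

```text
t: 11.8
tcp_pos: [0.5295, -0.1059, -0.0076]
tool_rot: [0.198, 0.98, -0.0, 0.0]
force: [-0.6, -1.3, 3.4]
finger_gap: -0.001
gripper_force: 1.5
```

Bubble 2 has bottomed out. Next is bubble 3.

Emit:
drive_tool --deltas '[[[0, 0, -10, 0], [-12, 19, -10, 0], [-23, 38, -10, 0], [-23, 38, -9, 0], [-23, 38, -6, 0]]]'

```text
t: 12.22
tcp_pos: [0.5665, -0.0789, -0.0011]
tool_rot: [0.197, 0.98, -0.0, 0.001]
force: [0.2, -0.9, -0.9]
finger_gap: 0.001
gripper_force: 0.0
```

Emit:
drive_tool --deltas '[[[0, 0, 1.5, 0], [0, 0, 3, 0], [0, 0, 4.5, 0], [0, 0, 5.5, 0], [0, 0, 6, 0]]]'

```text
t: 12.63
tcp_pos: [0.5645, -0.0794, -0.0078]
tool_rot: [0.198, 0.98, 0.0, -0.001]
force: [-2.4, 0.5, 6.0]
finger_gap: 0.001
gripper_force: 3.4
```

Emit:
drive_tool --deltas '[[[0, 0, 0, 0]]]'

```text
t: 12.72
tcp_pos: [0.5645, -0.0794, -0.0077]
tool_rot: [0.198, 0.98, 0.0, -0.001]
force: [-2.0, -0.7, 3.6]
finger_gap: -0.0
gripper_force: 1.9
```

Emit:
drive_tool --deltas '[[[0, 0, -10, 0], [-8, 19, -10, 0], [-16, 38.5, -10, 0], [-16, 38.5, -10, 0], [-16, 38.5, -8, 0]]]'

```text
t: 13.13
tcp_pos: [0.5961, -0.0497, 0.0009]
tool_rot: [0.197, 0.98, -0.0, 0.001]
force: [-0.2, -0.5, -0.8]
finger_gap: 0.0
gripper_force: 0.0
```

Emit:
drive_tool --deltas '[[[0, 0, 2, 0], [0, 0, 4, 0], [0, 0, 5.5, 0], [0, 0, 7, 0], [0, 0, 7, 0]]]'

```text
t: 13.55
tcp_pos: [0.5943, -0.0503, -0.0073]
tool_rot: [0.198, 0.98, -0.0, -0.001]
force: [-0.5, -0.0, 0.8]
finger_gap: -0.001
gripper_force: 0.1
```

Emit:
drive_tool --deltas '[[[0, 0, 0.7, 0], [0, 0, 0.7, 0]]]'

```text
t: 13.72
tcp_pos: [0.5947, -0.0502, -0.0075]
tool_rot: [0.198, 0.98, -0.0, -0.0]
force: [0.2, 0.2, 2.2]
finger_gap: -0.001
gripper_force: 0.8
```

Emit:
drive_tool --deltas '[[[0, 0, -10, 0], [7, 21, -10, 0], [14, 41.5, -10, 0], [14, 41.5, -10, 0], [14, 41.5, -8, 0]]]'

```text
t: 14.13
tcp_pos: [0.5989, -0.0055, 0.0013]
tool_rot: [0.196, 0.981, -0.0, 0.001]
force: [-0.5, 0.1, 0.2]
finger_gap: 0.003
gripper_force: 0.0
```

Emit:
drive_tool --deltas '[[[0, 0, 2, 0], [0, 0, 4, 0], [0, 0, 5.5, 0], [0, 0, 7, 0], [0, 0, 7, 0]]]'

```text
t: 14.55
tcp_pos: [0.5982, -0.0069, -0.007]
tool_rot: [0.198, 0.98, -0.0, -0.0]
force: [-0.4, 0.5, -0.5]
finger_gap: 0.0
gripper_force: 0.1
```

Emit:
drive_tool --deltas '[[[0, 0, 0.9, 0], [0, 0, 0.9, 0]]]'

```text
t: 14.72
tcp_pos: [0.5983, -0.0067, -0.0075]
tool_rot: [0.198, 0.98, -0.0, 0.0]
force: [-0.7, 0.4, 2.2]
finger_gap: -0.001
gripper_force: 0.6
```

All five are in. Now I'll rise and hover over the nose, then check.

Emit:
drive_tool --deltas '[[[0, 0, -15, 0], [0, 5, -24, 0], [-3, 25, -24, 0], [-6.5, 43.5, -24, 0], [-6.5, 43.5, -22, 0]]]'

```text
t: 15.13
tcp_pos: [0.6241, 0.0338, 0.0158]
tool_rot: [0.197, 0.98, 0.001, 0.003]
force: [0.6, -0.4, 0.3]
finger_gap: -0.006
gripper_force: 0.0
```

```bash
python3 - <<'E'
from h import *
a=vision.snapshot("wrist")[150:330,150:390];b=vision.snapshot("scene")[205:295,240:360]
a=cv2.resize(a,(400,300),interpolation=cv2.INTER_CUBIC);b=cv2.resize(b,(400,300),interpolation=cv2.INTER_CUBIC)
cv2.imwrite("pics/c7.png",np.hstack([a,b])[:,:,::-1]);s=manip.sense();print(s["force"],s["tcp_pos"])
v="top";N=dict(b1=(378,269),b2=(360,265),b3=(347,247),b4=(334,234),b5=(314,233))
im=vision.snapshot(v);i0=cv2.imread("pics/top0.png")[:,:,::-1].copy()
for k in N:print(k,blob(i0,N[k],*C[k],9),blob(im,N[k],*C[k],9))
E
```

```text
[-0.5581856  -0.38075149 -0.82162946] [0.6210009  0.03203882 0.0144735 ]
b1 (array([377.16107383, 269.15436242]), np.int32(149)) (array([377.27272727, 269.23636364]), np.int32(55))
b2 (array([359.09459459, 264.04054054]), np.int32(148)) (array([359.11627907, 264.11627907]), np.int32(43))
b3 (array([347.12299465, 247.72727273]), np.int32(187)) (array([347.31707317, 247.59756098]), np.int32(82))
b4 (array([333.56122449, 234.20408163]), np.int32(98)) (array([333.76190476, 234.38095238]), np.int32(21))
b5 (array([313.93243243, 232.81756757]), np.int32(148)) (None, 0)
```

View pics/c7.png

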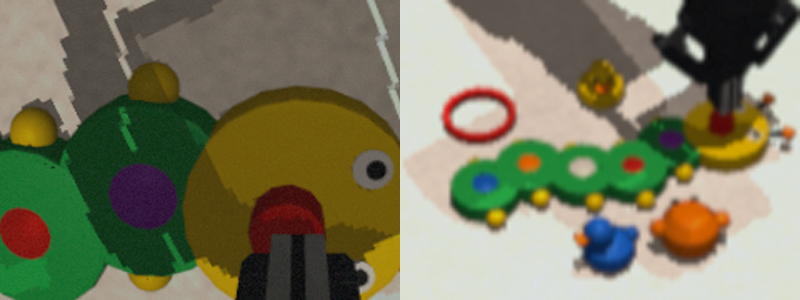

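The caps show much smaller for all five bubbles, so they are pushed in. The toy hasn't shifted, since the top-view centroids agree within 0.2 px. The tip is above the nose at left (287,235) and right (722,115). I'll press it now.

Emit:
drive_tool --deltas '[[[0, 0, 3, 0], [0, 0, 6, 0], [0, 0, 9, 0], [0, 0, 11, 0], [0, 0, 12, 0]]]'

```text
t: 15.7
tcp_pos: [0.6206, 0.0308, 0.002]
tool_rot: [0.198, 0.98, -0.0, -0.001]
force: [-0.5, -0.5, 1.4]
finger_gap: 0.003
gripper_force: 0.8
```

Emit:
drive_tool --deltas '[[[0, 0, 1, 0], [0, 0, 2, 0], [0, 0, 3, 0], [0, 0, 3.5, 0], [0, 0, 3.5, 0]]]'

```text
t: 16.12
tcp_pos: [0.621, 0.0311, -0.0009]
tool_rot: [0.198, 0.98, -0.0, -0.0]
force: [-1.5, -1.6, 3.5]
finger_gap: -0.003
gripper_force: 1.3
```

Emit:
drive_tool --deltas '[[[0, 0, 0.5, 0], [0, 0, 0.5, 0], [0, 0, 0.5, 0]]]'

```text
t: 16.37
tcp_pos: [0.6211, 0.0313, -0.0014]
tool_rot: [0.198, 0.98, -0.0, 0.0]
force: [-1.3, -1.9, 2.9]
finger_gap: 0.001
gripper_force: 1.4
```

```bash
python3 -c "
from station import manip
s=manip.sense();print(s['tcp_pos'],s['force'],s['gripper_force']);print(manip.sign_off())"
```

```text
[ 0.62111662  0.03125217 -0.0013885 ] [-1.26435597 -1.90979649  2.88400927] 1.3793577533215284
the job is handed in; nothing more can be done
None
```

I pressed all five bubbles fully in from tail to head, lifting slightly between them rather than sliding, then handed the job in at about 16.4 s with the nose held roughly 6 mm down. Before the nose press the toy had not shifted, and I saw no other toys disturbed.

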